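# Serve the chilling ball, lip to the guest

## Task

Put the middle-sized of the three steel balls into the middle of the serving dish, then grip the dish by its wooden handle and lift it straight up, level, a hand's breadth off its marble coaster. Only then turn it a quarter turn anticlockwise (seen from above) over the coaster, so that its brass lip faces the coaster's brass-striped side. Keep the ball in the middle all the way, leave everything else where it stands, and finish still holding the dish up there, level and steady.

Things in the scene. Friction and masses are not known exactly. Their poses are not given: they have to be found in the camera images.
- dish: Steel serving dish, 124 mm across, about 0.15 kg, loose on the coaster. Origin: centre of underside. Inside, a flat spot about 22 mm across, 8 mm above the underside; from it the floor rises as a cone (14 degrees) to the rim, 20 mm high. +x points to the brass lip (34 mm wide tab, reaching 78 mm out), -x to the handle. At the start +x is about along the coaster's -y.
- dish_grip (a point): Middle of the dish's handle, at dish x = -85, y = 0, z = 48 mm; axes as the dish's. The handle is an upright wooden fin 10 mm thick (along y), 38 mm long (along x), 15 to 67 mm above the underside. Pinch it from above across its thickness, firmly (40 N or more): the dish hangs out to one side.
- coaster: Square white marble coaster, 130 x 130 x 8 mm, fixed to the tray. Origin: centre of its underside, z up. A brass stripe is inlaid along its +x edge: the guest's side, more or less away from the robot.
- coaster_mark (a point): Middle of the coaster's brass stripe, on the top face, 55 mm from the centre along the coaster's +x.
- ball_rest: Dark wooden ball rest, 36 x 200 x 18 mm, fixed. Origin: centre of underside; long side along its y. Hollows at y = -65, 0 and +65 mm hold one ball each, in any order, their lowest points 2 to 5 mm below the 18 mm high top.
- ball_middle_center (a point): Centre of the middle-sized ball: steel, 30 mm in diameter, about 0.06 kg, the one to use. The three balls look alike but for size. When it lies in the middle of the dish its centre is 23 mm above the dish's underside.
- ball_small_center (a point): Centre of the small steel ball, 22 mm in diameter; stays in the rest.
- ball_large_center (a point): Centre of the large steel ball, 38 mm in diameter; stays in the rest.
- bowls: Stack of three nested glass bowls, 140 mm across and 79 mm high, a bystander. Origin: centre of the underside.
- shaker_lid: Chrome shaker lid, 76 mm across and 79 mm high, a bystander. Origin: centre of the underside.
- jigger: Steel jigger, 44 mm across and 85 mm high, a bystander. Origin: centre of the underside.
- spoon_rest: Bamboo spoon rest, a flat tray 75 x 150 x 15 mm (long side along its y), a bystander. Origin: centre of the underside.
- holder_ring (a point): Centre of the 80 mm wide steel ring at the end of the swing-out bottle holder arm, 164 mm above the tray; the arm pivots on an upright post 200 mm from this point (post 200 mm high, at the far right of the tray). Not needed.
There are look-alikes about, which are no part of the job. What is shaped like the dish but green is not meant. What is shaped like the coaster but green is not meant.

How it is judged (in metres and radians):
On the way, in this order (a step that is already met when the one before it is completed fails the run):
1. the middle-sized ball lies in the middle of the dish, let go, the dish still on its coaster (horizontal distance between ball_middle_center and dish below 0.022 m and z of ball_middle_center in the frame of dish between 0.015 and 0.032 m and contact force between the fingers and ball_middle below 0.05 N and z of dish in the frame of coaster below 0.012 m), for 0.2 s.
2. the dish is lifted at least 35 mm clear of the coaster, still unturned, the ball in its middle (horizontal distance between ball_middle_center and dish below 0.022 m and z of ball_middle_center in the frame of dish between 0.015 and 0.032 m and z of dish in the frame of coaster above 0.043 m and angle between the x axis of dish and the x axis of coaster, either way round above 1.1 rad), for 0.1 s.
At the end, for the whole second after the job is handed in: Dish held by the gripper alone, by its handle, 50-250 mm clear of the coaster, centre within 50 mm of the coaster's, within 0.1 rad of level, under 30 mm/s, lip to the striped side within 0.14 rad, middle-sized ball untouched within 22 mm of its middle; all else within 20 mm of its start (horizontal distance between ball_middle_center and dish below 0.022 m and z of ball_middle_center in the frame of dish between 0.015 and 0.032 m and z of dish in the frame of coaster between 0.058 and 0.258 m and horizontal distance between dish and coaster below 0.05 m and angle between the x axis of dish and the x axis of coaster, either way round below 0.14 rad and x of coaster_mark in the frame of dish above 0.004 m and angle between dish's own z axis and vertical below 0.1 rad and contact force between the fingers and dish above 1 N and contact force between dish and coaster below 0.05 N and contact force between the fingers and ball_middle below 0.05 N and linear speed of dish below 0.03 m/s and distance of each of bowls, shaker_lid, jigger, spoon_rest, ball_small_center, ball_large_center from where it was at the start of the episode below 0.02 m and distance between the grasp point and dish_grip below 0.05 m); the arm keeps its last pose, push and grip.
It fails at once if the ball leaves the middle of the lifted dish (more than 30 mm off) (z of dish in the frame of coaster above 0.02 m and horizontal distance between ball_middle_center and dish above 0.03 m).
It fails at once if the lifted dish is tipped by more than 0.22 rad (z of dish in the frame of coaster above 0.02 m and angle between dish's own z axis and vertical above 0.22 rad).
It fails at once if the bowls, shaker lid, jigger or spoon rest is pushed away (more than 20 mm) (distance of any of bowls, shaker_lid, jigger, spoon_rest from where it was at the start of the episode above 0.02 m).
It fails at once if the small or the large ball is moved (more than 20 mm) (distance of any of ball_small_center, ball_large_center from where it was at the start of the episode above 0.02 m).
It also fails if it takes over 64 s, if anything falls off the work surface, if the arm or the gripper's body presses on something with over 40 N, if the wrist force passes 120 N, or if a joint passes its speed limit or range.

## Robot

A 6-joint arm with a two-finger parallel gripper is mounted at the origin on the work surface. World frame = base frame: x ahead of the robot, y to its left, z up, the work surface at z = 0. Lengths are in m, angles in degrees, forces in N, time in s.
With the tool pointing down it reaches from about 0.4 to 0.825 m from the base axis. Payload 7 kg.
Tool frame: the origin (TCP) lies between the finger pads; the fingertips stand 22 mm ahead of it and the grasp point (between the pads) lies 3 mm ahead of it; z points along the fingers, y is the direction in which the jaws open and shut (so a half turn about z gives the same grasp; the last joint's range is limited). The gripper opens to 88 mm and grips with 3 to 60 N. Pads are 19 mm wide; open, the fingers measure 130 mm over their backs; the gripper's body (78 mm by 193 mm) begins 47 mm behind the grasp point.
Start: joints at [85.319, 20.546, 0.682, 0, -70.136, -16.507], TCP at [0.244, 0.629, 0.249] pointing down, gripper open.
Joint ranges: [-176.03, 176.03], [-82.01, 121.73], [-58.28, 71.71], [-173.87, 95.51], [-174.79, -0.11], [-173.66, 173.66]. Speed limits (degrees/s): [136.94, 136.94, 172.46, 180, 180, 180].

## Interface

Orientations are given as [roll, pitch, yaw] about the fixed x, y, z axes, in that order (R = Rz(yaw) Ry(pitch) Rx(roll)).
In Python, from plant import telemetry, cams, r gives the robot as it stands.
- The arm moves only by the tool carry_out, never from a script. Its argument "commands" is one flat list of numbers, 5 for each row, row after row: the shift along the world's x, y, z as a fraction of full scale, then the turn about the world's z as a fraction of full scale, then the gripper's target within -1 to 1 (shut at 1, half-way at 0, fully open at -1). In form: [x, y, z, turn, claw, x, y, z, turn, claw, ...]. A call has 1 to 8 rows; each row shifts and turns the commanded pose from where the row before left it; what a row does not reach is not made up. Full scale, the value 1, is 0.04 m for a shift and 4 degrees for a turn. A row lasts 1/10 s, in which the tool goes at most 50 mm and 8.59 degrees, less where a joint would pass 70% of its speed; a pose out of reach is approached as far as the arm can. A call with a number of a shift or a turn outside -1 to 1 is refused whole. A call with a gripper value outside its range is refused whole. The fingers move at their own pace and stop on an object; "grip_force" is the grip in N (left out, the last holds). Time passes only in rows, so rows that do not move let the fingers close. It gives the time, the measured TCP pose, the force and the opening at its end, in the units of the state.
- telemetry.get_state(): the state, without advancing time (a new reading comes with each control period).
- cams.capture(name): name is "scene" or "side" or "wrist"; returns a dict with "frame" (420x560x3 uint8, red, green, blue), "camera_matrix" (3x3 intrinsics, pixels), "camera_from_world" (4x4, takes a point from world to camera coordinates); the wrist camera has in their place "mount" (4x4, takes a point from camera to tool coordinates, whose origin is the TCP and whose axes are the flange's). Camera axes: x right, y down, z forward; pixel columns grow to the right and rows downward; lengths in m; the calibration is good to about 2 mm. A picture is of the moment at which its call begins: read the wrist's pose just before it. There is no depth.
- r.close_job(): hands the job in, once; it reports no verdict.
The state is a dict: "time_s": time; "joints": joint angles; "qd": joint speeds; "joint_torque": joint torques, N m; "tcp_pos": TCP position; "eef_rot": TCP orientation; "contact_force": force on the tool from outside, world axes, zero at the start; "moment": the same for the moment, N m; "gripper_width": finger opening in m.
Only numpy, scipy, OpenCV 4.12 (cv2) and the standard library are available. Lean on these libraries where they do the work, as an engineer would, in place of code of your own. Each camera call takes 0.05 s, during which the arm holds its last target. There are 200 camera calls.

## Working session

There is one attempt and no reset: what is moved stays moved. The work goes in short steps, Python scripts to look and compute and a tool call to move; the robot and the scene stay as the last step left them, time stands still between calls to the robot, and variables do not carry over. Pictures are saved under pics/ and viewed, about 8 in all and at most 12, crops included, and the job is handed in when it is done.

Besides the shell and the picture viewer there is one more tool, called after "Emit:" by a JSON object that holds its "method" and its "body", one argument or row to a line. carry_out: Moves the arm, as the interface text tells. Shift numbers are shares of 0.04 m and turn numbers shares of 4 degrees, none past 1 either way. Its arguments: {"type":"object","properties":{"commands":{"type":"array"},"grip_force":{"type":"number"}},"required":["commands"]}

```bash
mkdir -p pics; cat > h.py <<'E'
import numpy as np, cv2, pickle
from scipy.spatial.transform import Rotation as R
from plant import telemetry, cams, r
def cap(name):
    s=telemetry.get_state(); c=cams.capture(name)
    K=np.array(c["camera_matrix"])
    if name=="wrist":
        T=np.eye(4);T[:3,:3]=R.from_euler('xyz',s["eef_rot"],degrees=True).as_matrix();T[:3,3]=s["tcp_pos"]
        W=T@np.array(c["mount"])
    else: W=np.linalg.inv(np.array(c["camera_from_world"]))
    return np.array(c["frame"]),K,W
def ray(K,W,u,v):
    d=W[:3,:3]@np.linalg.solve(K,[u,v,1.]); return W[:3,3],d
def onz(K,W,u,v,z):
    o,d=ray(K,W,u,v); return o+d*(z-o[2])/d[2]
def proj(K,W,p):
    q=np.linalg.inv(W)@np.append(p,1); q=K@q[:3]; return q[:2]/q[2]
def tri(rs):
    A=0;b=0
    for o,d in rs:
        d=d/np.linalg.norm(d);P=np.eye(3)-np.outer(d,d);A=A+P;b=b+P@o
    return np.linalg.solve(A,b)
def save(f,n): cv2.imwrite('pics/'+n,cv2.cvtColor(f,cv2.COLOR_RGB2BGR))
E
python3 - <<'E'
from h import *
print(telemetry.get_state())
d={}
for n in("scene","side","wrist"):
    d[n]=cap(n); save(d[n][0],n+'1.png'); print(n,d[n][1].round(1).tolist(),d[n][2].round(3).tolist())
pickle.dump(d,open('c1.pkl','wb'))
E
```

```text
{'time_s': 0.0, 'joints': array([ 8.53194302e+01,  2.05913004e+01,  6.33791753e-01, -2.13395571e-02,
       -7.01361655e+01, -1.65073499e+01]), 'qd': array([-0.00690414,  0.06597547, -0.06888511, -0.05398791,  0.01078626,
        0.10751401]), 'joint_torque': array([ 2.67234309e-04, -5.82714307e+01,  2.93051237e+01,  6.99689224e+00,
        6.91245645e-03, -1.57537174e-04]), 'tcp_pos': array([0.24380996, 0.62893734, 0.24762048]), 'eef_rot': array([ 1.79904486e+02, -7.38545420e-03, -2.11951808e+01]), 'contact_force': array([-0.54026826,  0.00398704,  0.25250291]), 'moment': array([-0.01217504, -0.02391478,  0.03674066]), 'gripper_width': 0.08805302094079985}
scene [[520.5, 0.0, 273.8], [0.0, 520.5, 215.1], [0.0, 0.0, 1.0]] [[-0.852, 0.448, -0.269, 0.956], [0.523, 0.716, -0.463, 0.641], [-0.015, -0.535, -0.844, 1.439], [0.0, 0.0, 0.0, 1.0]]
side [[485.2, 0.0, 283.8], [0.0, 485.2, 217.7], [0.0, 0.0, 1.0]] [[0.91, -0.282, 0.302, 0.176], [-0.414, -0.613, 0.674, -0.875], [-0.005, -0.738, -0.674, 0.921], [0.0, 0.0, 0.0, 1.0]]
wrist [[296.4, 0.0, 278.9], [0.0, 296.4, 211.3], [0.0, 0.0, 1.0]] [[-0.362, -0.891, -0.275, 0.318], [-0.932, 0.346, 0.105, 0.6], [0.002, 0.294, -0.956, 0.384], [0.0, 0.0, 0.0, 1.0]]
```

View pics/scene1.png

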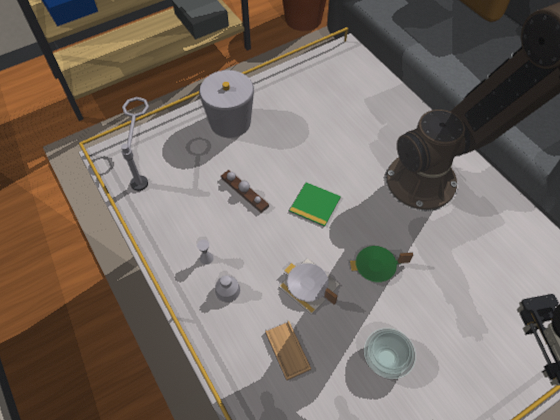

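View pics/side1.png

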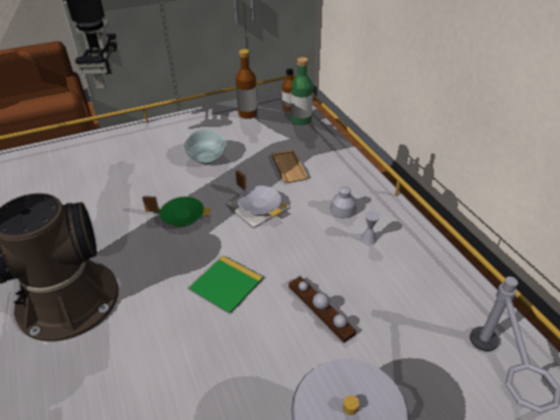

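Scene view: the steel dish is at (306,281) with its handle at (332,295). The look-alikes are the green dish (377,264) and the green coaster (315,204). The rest is at (245,190), with ball candidates at (233,175), (244,187) and (260,199). In the side view the balls are at (303,286), (320,300) and (340,321). A close crop should settle their sizes.

```bash
python3 - <<'E'
from h import *
d=pickle.load(open('c1.pkl','rb'))
S=d['scene'][0];D=d['side'][0]
def crop(f,x,y,w,h,k): return cv2.resize(f[y:y+h,x:x+w],(w*k,h*k),interpolation=cv2.INTER_CUBIC)
a=np.hstack([crop(S,210,160,65,60,6),crop(D,285,270,65,75,6)[:360]]) 
b=np.hstack([crop(S,270,250,78,60,5),crop(D,220,162,78,60,5)])
save(np.vstack([cv2.resize(a,(780,300)),b]),'crop1.png')
for n,pts in(('scene',[(233,175),(244,187),(260,199),(306,281),(332,295),(245,190)]),('side',[(303,286),(320,300),(340,321),(263,200),(240,179)])):
    for p in pts: print(n,p,onz(*d[n][1:],*p,.025).round(3))
E
```

```text
scene (233, 175) [ 0.538 -0.345  0.025]
scene (244, 187) [ 0.531 -0.282  0.025]
scene (260, 199) [ 0.51  -0.212  0.025]
scene (306, 281) [0.545 0.114 0.025]
scene (332, 295) [0.505 0.192 0.025]
scene (245, 190) [ 0.534 -0.269  0.025]
side (303, 286) [ 0.519 -0.218  0.025]
side (320, 300) [ 0.537 -0.272  0.025]
side (340, 321) [ 0.55  -0.342  0.025]
side (263, 200) [0.554 0.112 0.025]
side (240, 179) [0.529 0.231 0.025]
```

View pics/crop1.png

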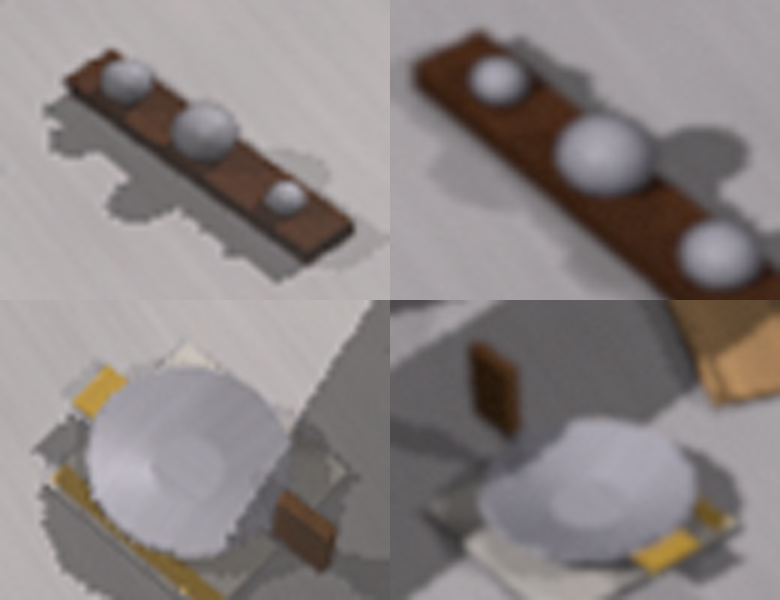

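Crop: the rest holds, from the near end, the small ball, the large ball in the centre, and the medium ball at the far (-y) end: scene (231,176), side (340,321). The flat spot of the steel dish is at scene (307.6,283), and its lip and handle are clear.

```bash
python3 - <<'E'
from h import *
d=pickle.load(open('c1.pkl','rb'))
def t(n,s,q): 
    p=tri([ray(*d['scene'][1:],*s),ray(*d['side'][1:],*q)]); print(n,p.round(4),'resid',(proj(*d['scene'][1:],p)-s).round(1))
t('mid',(231.3,176),(339.7,320.8))
t('large',(244,186.2),(320,301)); t('small',(257.3,199.6),(303,286))
t('spot',(307.6,283.2),(260,202)); t('handle',(330.8,296),(240.8,180))
t('lip',(290,328.2-60),(353-80,212.2-1))
t('ring',(135,105),(530,385)); t('potknob',(226,86),(351,404)); t('jig',(203,243),(372,217)); t('posttop',(127,153),(508,286)); t('shaker',(227,278),(345,191))
E
```

```text
mid [ 0.5468 -0.3428  0.0282] resid [-0.5  0. ]
large [ 0.5319 -0.2796  0.0327] resid [-0.1  0. ]
small [ 0.5192 -0.2162  0.0227] resid [-0.3  0. ]
spot [0.5446 0.1187 0.0164] resid [-0.9  0.1]
handle [0.5189 0.1992 0.0476] resid [-0.7  0.1]
lip [0.5616 0.0545 0.0262] resid [ 0.4 -0. ]
ring [ 0.7154 -0.6727  0.1698] resid [0.6 0.2]
potknob [ 0.4213 -0.5802  0.1802] resid [-0.5 -0. ]
jig [ 0.7555 -0.131   0.0839] resid [-0.5 -0. ]
posttop [ 0.8242 -0.4955  0.1749] resid [-1.3 -0.4]
shaker [0.7504 0.0017 0.073 ] resid [-1.3  0. ]
```

Emit:
{"method": "carry_out", "body": {
  "commands": [0.7, -0.7, 0, -1, -1, 0.7, -0.7, 0, -1, -1, 0.7, -1, 0, -1, -1, 0.7, -1, 0, -1, -1, 0.7, -1, 0, -1, -1, 0.7, -1, 0, -1, -1, 0.7, -1, 0, -1, -1, 0.7, -1, 0, -1, -1],
  "grip_force": 20
}}

```text
time_s: 0.95
tcp_pos: [0.4686, 0.3316, 0.2486]
eef_rot: [-180.0, 0.0, -53.3]
contact_force: [1.3, 1.0, -0.4]
gripper_width: 0.0875
```

Emit:
{"method": "carry_out", "body": {
  "commands": [0.3, -0.6, 0, -1, -1, 0.3, -0.6, 0, -1, -1, 0.3, -0.6, 0, -1, -1, 0.3, -0.6, 0, -1, -1, 0.3, -0.6, 0, -1, -1, 0, -0.25, 0, -1, -1, 0, 0, 0, 0, -1, 0, 0, 0, 0, -1]
}}

```text
time_s: 1.75
tcp_pos: [0.5279, 0.2033, 0.2485]
eef_rot: [180.0, 0.0, -77.1]
contact_force: [-0.8, -0.2, -0.8]
gripper_width: 0.0878
```

```bash
python3 - <<'E'
from h import *
c=cap('wrist'); save(cv2.resize(c[0],(784,588)),'w2.png'); pickle.dump(c,open('w2.pkl','wb')); s=telemetry.get_state(); print(s['tcp_pos'],s['eef_rot'],s['joints'])
E
```

```text
[0.52788955 0.20363998 0.24849709] [ 1.79997127e+02  4.87378196e-03 -7.70969220e+01] [ 4.09060305e+01  1.03156165e+01 -1.33541402e+01 -6.17136497e-03
 -6.63304919e+01 -2.80004748e+01]
```

View pics/w2.png

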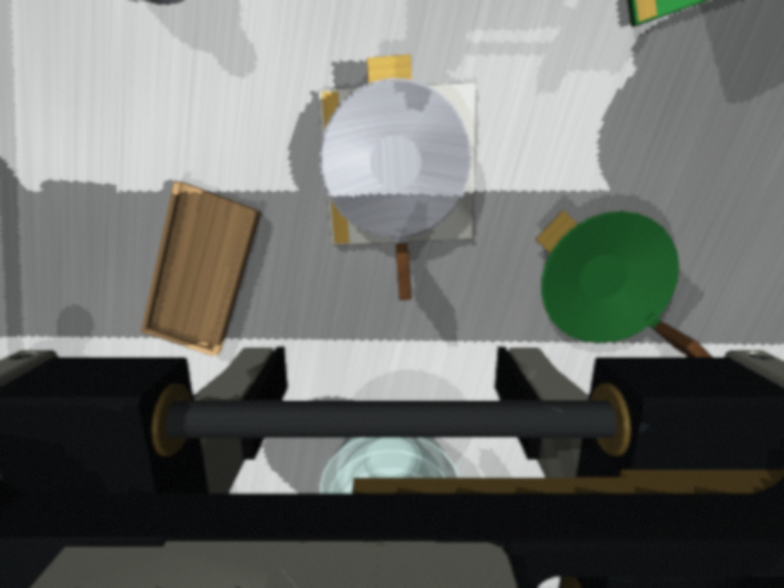

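Wrist view (scale 1.4): dish flat spot at (396,158), lip edge (367,58)–(411,55), handle (403,245)–(405,299). The coaster corners are about (320,93), (477,84), (472,242) and (334,245), with the stripe on the left, which is +x.

```bash
python3 - <<'E'
from h import *
f,K,W=pickle.load(open('w2.pkl','rb'))
P=lambda u,v,z: onz(K,W,u/1.4,v/1.4,z)
an=lambda v: np.degrees(np.arctan2(v[1],v[0]))
c=[P(320,93,.008),P(477,84,.008),P(472,242,.008),P(334,245,.008)]
for a in c: print('corner',a.round(4))
for i in range(4): e=c[(i+1)%4]-c[i]; print('edge',np.linalg.norm(e).round(4),an(e).round(1))
sp=P(396,158,.016); print('spot',sp.round(4))
l=[P(367,58,.027),P(411,55,.027)]; m=(l[0]+l[1])/2; print('lip',m.round(4),an(m-sp), an(l[1]-l[0]),np.linalg.norm(m-sp))
h=P(405,297,.075);h0=P(404,272,.075);print('handle end',h.round(4),an(sp-h),np.linalg.norm((h-sp)[:2]))
# handle top mask
hsv=cv2.cvtColor(f,cv2.COLOR_RGB2HSV); m=cv2.inRange(hsv,(3,80,30),(16,255,200)); m[:172]=0;m[216:]=0;m[:,:270]=0;m[:,300:]=0
ys,xs=np.nonzero(m)
for y in range(ys.min(),ys.max()+1,5): q=xs[ys==y]; print(y,q.min(),q.max(),P((q.min()+q.max())*.7+.7,y*1.4,.06).round(4))
E
```

```text
corner [0.6147 0.0802 0.008 ]
corner [0.4903 0.0449 0.008 ]
corner [0.4579 0.1713 0.008 ]
corner [0.5802 0.202  0.008 ]
edge 0.1293 -164.2
edge 0.1305 104.4
edge 0.1261 14.1
edge 0.1266 -74.2
spot [0.5421 0.116  0.016 ]
lip [0.5641 0.0456 0.027 ] -72.61998415997628 -163.666643353232 0.07456515269212623
handle end [0.5123 0.2163 0.075 ] -73.46397604229442 0.10457748302379857
174 285 289 [0.5229 0.1783 0.06  ]
179 283 290 [0.5222 0.1838 0.06  ]
184 283 291 [0.5204 0.1892 0.06  ]
189 284 291 [0.5185 0.1946 0.06  ]
194 284 291 [0.5172 0.2002 0.06  ]
199 285 292 [0.5147 0.2056 0.06  ]
204 285 292 [0.5133 0.2113 0.06  ]
209 285 292 [0.512  0.2171 0.06  ]
```

Emit:
{"method": "carry_out", "body": {
  "commands": [0, -0.7, 0, -0.15, -1, 0, -1, 0, 0, -1, 0, -1, 0, 0, -1, 0, -1, 0, 0, -1, 0, -1, 0, 0, -1, 0.1, -1, 0, 0, -1, 0.1, -1, 0, 0, -1, 0.1, -1, 0, 0, -1]
}}

```text
time_s: 2.6
tcp_pos: [0.5402, -0.1054, 0.2488]
eef_rot: [-180.0, -0.0, -77.6]
contact_force: [0.9, 0.4, 0.2]
gripper_width: 0.0874
```

Emit:
{"method": "carry_out", "body": {
  "commands": [0.1, -1, 0, 0, -1, 0.05, -1, -0.4, 0, -1, 0, -1, -0.5, 0, -1, 0, -1, -0.5, 0, -1, 0, -0.3, -0.5, 0, -1, 0, 0, 0, 0, -1, 0, 0, 0, 0, -1]
}}

```text
time_s: 3.3
tcp_pos: [0.5462, -0.2762, 0.1724]
eef_rot: [179.9, 0.0, -77.7]
contact_force: [-0.9, 0.6, 0.5]
gripper_width: 0.0879
```

```bash
python3 - <<'E'
from h import *
c=cap('wrist'); save(cv2.resize(c[0],(784,588)),'w3.png'); pickle.dump(c,open('w3.pkl','wb')); s=telemetry.get_state(); print(s['tcp_pos'],s['eef_rot'],s['joints'])
for p in [(.5468,-.3428,.029),(.5319,-.2796,.0327)]: print(proj(c[1],c[2],np.array(p))*1.4)
E
```

```text
[ 0.5467169  -0.27592746  0.17325004] [-1.79972482e+02 -2.77508693e-02 -7.76979177e+01] [-8.51835948e+00  1.79834592e+01 -1.34501872e+01  1.89438044e-02
 -5.85307698e+01  2.08105640e+01]
[409.50450577 191.93458804]
[410.12525839 288.83656806]
```

View pics/w3.png

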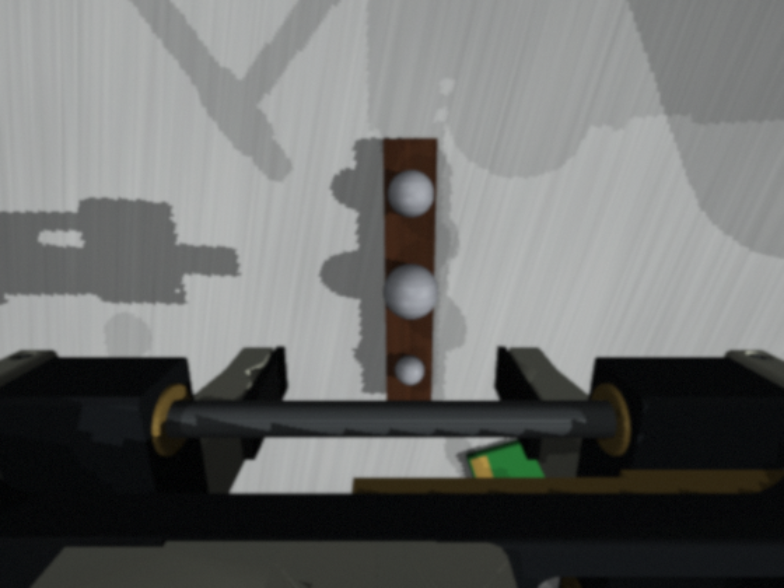

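Wrist view: middle ball at (410.5,193.5), large at (410,292), small at (409,370). The estimated diameters (31, 36 and 22 mm) agree with the choice.

```bash
python3 - <<'E'
from h import *
f,K,W=pickle.load(open('w3.pkl','rb'))
print('cam',W[:3,3])
g=cv2.cvtColor(f,cv2.COLOR_RGB2HSV)
m=(((g[...,1]<70)&(g[...,2]>70))*255).astype(np.uint8); m[:102]=0;m[275:]=0;m[:,:278]=0;m[:,309:]=0
n,l,st,ce=cv2.connectedComponentsWithStats(m)
for i in range(1,n):
    if st[i,4]>60: print(st[i],ce[i],onz(K,W,*ce[i],.029))
print(onz(K,W,410.5/1.4,193.5/1.4,.029))
E
```

```text
cam [ 0.56237233 -0.35476741  0.30848008]
[279 122  30  32 766] [294.50130548 137.55613577] [ 0.54491842 -0.34278971  0.029     ]
[278 190  31  38 988] [293.79453441 208.65991903] [ 0.53013249 -0.27642554  0.029     ]
[284 256  20  19 300] [293.30333333 265.02333333] [ 0.51669682 -0.21645356  0.029     ]
[ 0.54593823 -0.34196798  0.029     ]
```

Emit:
{"method": "carry_out", "body": {
  "commands": [0, -0.9, 0, 0, -1, 0, -0.78, 0, 0, -1, 0, 0, -0.8, 0, -1, 0, 0, -0.8, 0, -1, 0, 0, -0.8, 0, -1, 0, 0, -0.5, 0, -1, 0, 0, -0.35, 0, -1, 0, 0, 0, 0, -1]
}}

```text
time_s: 4.15
tcp_pos: [0.546, -0.3427, 0.0418]
eef_rot: [179.9, 0.0, -77.7]
contact_force: [0.5, -0.4, -0.5]
gripper_width: 0.0878
```

Emit:
{"method": "carry_out", "body": {
  "commands": [0, 0, 0, 0, 0, 0, 0, 0, 0, 0.3, 0, 0, 0, 0, 0.6, 0, 0, 0, 0, 1, 0, 0, 0, 0, 1, 0, 0, 0, 0, 1, 0, 0, 0, 0, 1, 0, 0, 0, 0, 1],
  "grip_force": 20
}}

```text
time_s: 4.95
tcp_pos: [0.5467, -0.344, 0.0428]
eef_rot: [-179.9, -0.0, -77.8]
contact_force: [5.3, 1.0, 0.9]
gripper_width: 0.029
```

Emit:
{"method": "carry_out", "body": {
  "commands": [0, 0, 0.5, 0, 1, 0, 0, 0.7, 0, 1, 0, 0, 0.8, 0, 1, 0, 0, 0.8, 0, 1, 0, 0.4, 0.2, 0, 1, 0, 0.7, 0, 0.5, 1, 0, 0.9, 0, 0.5, 1, 0, 1, 0, 0.1, 1]
}}

```text
time_s: 5.75
tcp_pos: [0.5453, -0.2228, 0.162]
eef_rot: [180.0, 0.0, -73.4]
contact_force: [0.7, 0.2, -1.4]
gripper_width: 0.0287
```

Emit:
{"method": "carry_out", "body": {
  "commands": [0, 1, 0, 0, 1, 0, 1, 0, 0, 1, 0, 1, 0, 0, 1, 0, 1, 0, 0, 1, 0, 1, 0, 0, 1, 0, 0.7, 0, 0, 1, 0, 0.4, 0, 0, 1, 0, 0, 0, 0, 1]
}}

```text
time_s: 6.55
tcp_pos: [0.5457, 0.0219, 0.1622]
eef_rot: [180.0, 0.0, -73.3]
contact_force: [-0.1, -1.1, -1.8]
gripper_width: 0.0285
```

```bash
python3 - <<'E'
from h import *
c=cap('wrist'); s=telemetry.get_state(); print(s['tcp_pos'],s['eef_rot'],s['gripper_width'])
d=cap('side'); e=cap('scene')
save(np.hstack([cv2.resize(c[0],(400,300)),cv2.resize(d[0][120:240,180:340],(400,300))]),'w4.png')
E
```

```text
[0.54561503 0.02079597 0.16220518] [ 1.79957528e+02  3.63848568e-04 -7.32942237e+01] 0.02880082247959184
```

View pics/w4.png

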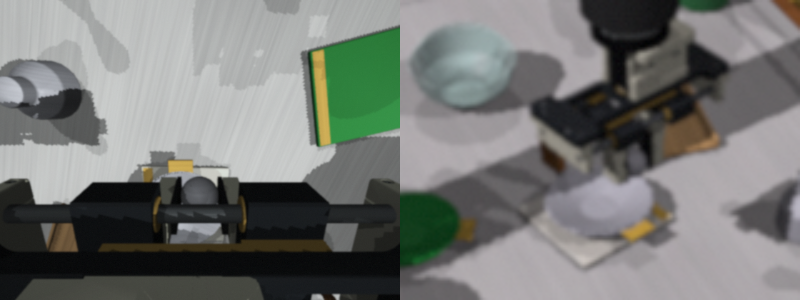

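Ball held between the fingers (wrist view (200,190)); the dish is undisturbed in the side view. Moving over the dish centre and lowering.

Emit:
{"method": "carry_out", "body": {
  "commands": [-0.08, 0.8, 0, 0, 1, 0, 0.9, 0, 0, 1, 0, 0.5, 0, 0, 1, 0, 0.18, -0.4, 0, 1, 0, 0, -0.8, 0, 1, 0, 0, -0.7, 0, 1, 0, 0, -0.4, 0, 1, 0, 0, 0, 0, 1]
}}

```text
time_s: 7.5
tcp_pos: [0.5413, 0.1133, 0.0681]
eef_rot: [179.7, -0.1, -73.5]
contact_force: [-0.5, -0.0, -0.2]
gripper_width: 0.0286
```

Emit:
{"method": "carry_out", "body": {
  "commands": [0, 0, -0.4, 0, 1, 0, 0, -0.2, 0, 1, 0, 0, 0, 0, 1, 0, 0, 0, 0, 1]
}}

```text
time_s: 7.9
tcp_pos: [0.5432, 0.1152, 0.0473]
eef_rot: [-180.0, -0.0, -73.4]
contact_force: [0.4, -0.4, -0.5]
gripper_width: 0.0285
```

```bash
python3 - <<'E'
from h import *
s=telemetry.get_state(); print(s['tcp_pos'],s['contact_force'],s['gripper_width'])
d=cap('side'); e=cap('scene')
save(np.hstack([cv2.resize(e[0][240:315,260:360],(400,300)),cv2.resize(d[0][150:225,210:310],(400,300))]),'w5.png')
E
```

```text
[0.54320764 0.11517411 0.0472585 ] [ 0.43280203 -0.35891798 -0.48474488] 0.02851652290558717
```

View pics/w5.png

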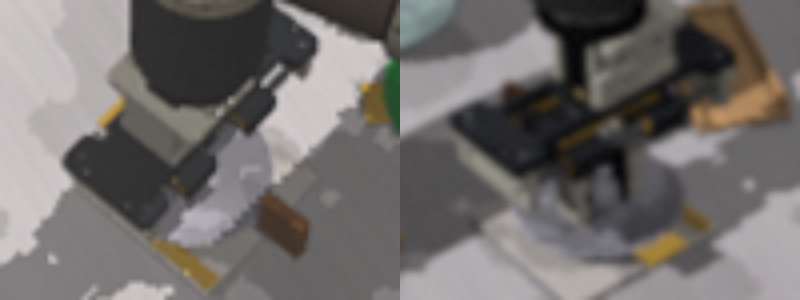

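The view shows the fingers inside the dish near its centre, with no contact force. Releasing with a small opening, then rising.

Emit:
{"method": "carry_out", "body": {
  "commands": [0, 0, 0, 0, 0.25, 0, 0, 0, 0, 0.1, 0, 0, 0, 0, 0.05, 0, 0, 0, 0, 0.05, 0, 0, 0, 0, 0.05, 0, 0, 0.3, 0, 0.05, 0, 0, 0.5, 0, 0.05, 0, 0, 0.8, 0, 0.05]
}}

```text
time_s: 8.8
tcp_pos: [0.5418, 0.1148, 0.1105]
eef_rot: [179.8, -0.0, -73.4]
contact_force: [0.1, -0.6, -0.4]
gripper_width: 0.0413
```

Emit:
{"method": "carry_out", "body": {
  "commands": [0, 0, 0.9, 0, 0.05, 0, 0.3, 0.9, 0, -0.1, -0.2, 0.6, 0.2, 0, -0.1, -0.2, 0.7, 0, 0, -0.1, -0.2, 0.4, 0, 0, -0.1, 0, 0, 0, 0, -0.1, 0, 0, 0, 0, -0.1]
}}

```text
time_s: 9.5
tcp_pos: [0.5187, 0.1955, 0.1913]
eef_rot: [-180.0, 0.0, -73.3]
contact_force: [0.1, 0.2, -0.0]
gripper_width: 0.0479
```

```bash
python3 - <<'E'
from h import *
s=telemetry.get_state(); print(s['tcp_pos'],s['eef_rot'],s['contact_force'],s['gripper_width'])
c=cap('wrist'); pickle.dump(c,open('w6.pkl','wb')); save(cv2.resize(c[0][:300],(784,420)),'w6.png')
for p in [(.5176,.1974,.075),(.5425,.116,.016),(.5425,.116,.031)]: print(proj(c[1],c[2],np.array(p))*1.4)
E
```

```text
[0.51865379 0.19551188 0.1912632 ] [-1.79971196e+02  5.16587256e-03 -7.33227308e+01] [ 0.09364518  0.17077307 -0.00975292] 0.04790974331721098
[389.78222687 302.53731198]
[389.20572893 163.74849895]
[389.12840463 163.53245286]
```

View pics/w6.png

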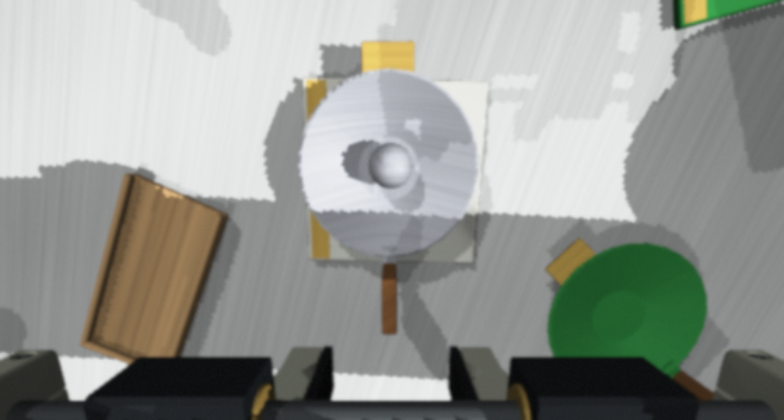

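Wrist view: the ball is at (391,165), in the middle of the dish (expected (389,163)). The handle is vertical at (389,265–333), so it is aligned with the tool. Descending straight.

Emit:
{"method": "carry_out", "body": {
  "commands": [0, -0.05, -0.7, 0, -0.1, 0, 0, -0.8, 0, -0.1, 0, 0, -0.8, 0, -0.1, 0, 0, -0.6, 0, -0.1, 0, 0, -0.4, 0, -0.1, 0, 0, 0, 0, -0.1, 0, 0, 0, 0, -0.1]
}}

```text
time_s: 10.25
tcp_pos: [0.5192, 0.1928, 0.0589]
eef_rot: [180.0, -0.0, -73.4]
contact_force: [1.0, 0.1, 1.0]
gripper_width: 0.0483
```

Emit:
{"method": "carry_out", "body": {
  "commands": [0, 0, 0, 0, 0.3, 0, 0, 0, 0, 0.5, 0, 0, 0, 0, 0.65, 0, 0, 0, 0, 0.75, 0, 0, 0, 0, 0.85, 0, 0, 0, 0, 1, 0, 0, 0, 0, 1, 0, 0, 0, 0, 1],
  "grip_force": 60
}}

```text
time_s: 11.05
tcp_pos: [0.5189, 0.1935, 0.0588]
eef_rot: [-180.0, 0.0, -73.4]
contact_force: [0.0, 0.9, 3.3]
gripper_width: 0.01
```

```bash
python3 - <<'E'
from h import *
s=telemetry.get_state(); print(s['tcp_pos'],s['eef_rot'],s['contact_force'],s['moment'],s['gripper_width'])
c=cap('wrist'); d=cap('side');  pickle.dump((c,d),open('w7.pkl','wb'));save(np.hstack([cv2.resize(c[0][:300],(400,214)),cv2.resize(d[0][150:225,200:340],(400,214))]),'w7.png')
E
```

```text
[0.51894484 0.19351828 0.0587916 ] [-1.79974827e+02  5.55635244e-03 -7.33767046e+01] [0.01754727 0.94887781 3.30095566] [0.1699622  0.19176877 0.00620705] 0.00995605325399211
```

View pics/w7.png

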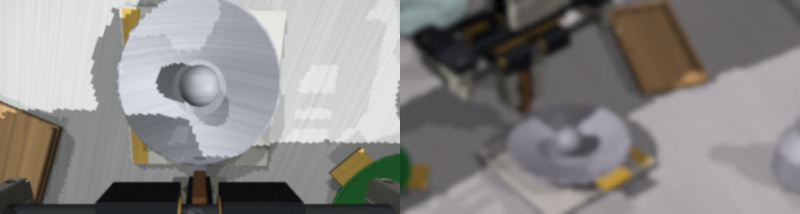

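Handle gripped (10 mm opening) and the ball still central. Lifting gently.

Emit:
{"method": "carry_out", "body": {
  "commands": [0, 0, 0.03, 0, 1, 0, 0, 0.05, 0, 1, 0, 0, 0.07, 0, 1, 0, 0, 0.07, 0, 1, 0, 0, 0.05, 0, 1, 0, 0, 0.03, 0, 1, 0, 0, 0, 0, 1, 0, 0, 0, 0, 1]
}}

```text
time_s: 11.95
tcp_pos: [0.5187, 0.1933, 0.0705]
eef_rot: [180.0, 0.0, -73.4]
contact_force: [0.4, 0.4, -2.3]
gripper_width: 0.0099
```

```bash
cat > ck.py <<'E'
from h import *
s=telemetry.get_state(); print(s['tcp_pos'].round(4),s['eef_rot'].round(2),s['contact_force'].round(2),s['moment'].round(3),s['gripper_width'])
c=cap('wrist'); g=cv2.cvtColor(c[0],cv2.COLOR_RGB2HSV); f0=pickle.load(open('w7.pkl','rb'))[0][0]
# dish vs. tool: image shift of the dish since the grasp, tracked by its rim/lip/ball
from sys import argv
def circ(f):
    e=cv2.HoughCircles(cv2.medianBlur(cv2.cvtColor(f,cv2.COLOR_RGB2GRAY),5)[:250],cv2.HOUGH_GRADIENT,1,200,param1=100,param2=25,minRadius=95,maxRadius=130)
    b=cv2.HoughCircles(cv2.medianBlur(cv2.cvtColor(f,cv2.COLOR_RGB2GRAY),3)[60:180,200:360],cv2.HOUGH_GRADIENT,1,200,param1=100,param2=15,minRadius=18,maxRadius=34)
    return e, None if b is None else b+[200,60,0]
print('before',circ(f0)); print('now',circ(c[0]))
pickle.dump(c,open('last.pkl','wb'))
E
python3 ck.py
```

```text
[0.5187 0.1933 0.0705] [180.     0.   -73.39] [ 0.4   0.44 -2.34] [ 0.192  0.034 -0.035] 0.009912197456575603
before (array([[[273.5, 111.5, 118.4]]], dtype=float32), array([[[282.5       , 118.5       ,  32.29999924]]]))
now (array([[[274.5, 110.5, 117.3]]], dtype=float32), array([[[282.5       , 119.5       ,  32.29999924]]]))
```

Emit:
{"method": "carry_out", "body": {
  "commands": [0, 0, 0.1, 0, 1, 0, 0, 0.2, 0, 1, 0, 0, 0.3, 0, 1, 0, 0, 0.3, 0, 1, 0, 0, 0.3, 0, 1, 0, 0, 0.3, 0, 1, 0, 0, 0.3, 0, 1, 0, 0, 0.2, 0, 1]
}}

```text
time_s: 12.8
tcp_pos: [0.5191, 0.1936, 0.1521]
eef_rot: [-179.9, 0.0, -73.4]
contact_force: [-0.1, -0.5, -2.9]
gripper_width: 0.0098
```

Emit:
{"method": "carry_out", "body": {
  "commands": [0, 0, 0.1, 0, 1, 0, 0, 0, 0, 1, 0, 0, 0, 0, 1, 0, 0, 0, 0, 1]
}}

```text
time_s: 13.2
tcp_pos: [0.5184, 0.1931, 0.1539]
eef_rot: [179.9, -0.0, -73.4]
contact_force: [0.1, 0.1, -2.6]
gripper_width: 0.0096
```

```bash
python3 ck.py; python3 - <<'E'
from h import *
c=pickle.load(open('last.pkl','rb')); d=cap('side')
save(np.hstack([cv2.resize(c[0][:300],(400,214)),cv2.resize(d[0][130:205,200:340],(400,214))]),'w8.png')
# plan for rotation: dish centre arc to the coaster centre
a0=-73.4; L=.081; G=np.array([.5187,.1933]); u=lambda a:np.array([np.cos(np.radians(a)),np.sin(np.radians(a))])
C0=G+L*u(a0); C1=np.array([.536,.1246]); a1=15.2; print(C0, 'turn',a1-a0)
N=30; prev=G
for i in range(1,N+1):
    s=i/N; s=s*s*(3-2*s); a=a0+s*(a1-a0); p=C0+s*(C1-C0)-L*u(a)
    print(i,((p-prev)/.04).round(3),'turn',round((a-(a0 if i==1 else pa))/4,2),p.round(4)); prev=p;pa=a
E
```

```text
[0.5184 0.1931 0.1539] [ 1.7993e+02 -2.0000e-02 -7.3390e+01] [ 0.13  0.05 -2.55] [ 0.195  0.093 -0.001] 0.009589283588864638
before (array([[[273.5, 111.5, 118.4]]], dtype=float32), array([[[282.5       , 118.5       ,  32.29999924]]]))
now (array([[[273.5, 112.5, 118.4]]], dtype=float32), array([[[279.5, 119.5,  29.5]]]))
[0.54184076 0.11567587] turn 88.60000000000001
1 [-0.01  -0.002] turn 0.07 [0.5183 0.1932]
2 [-0.03  -0.007] turn 0.21 [0.5171 0.1929]
3 [-0.048 -0.012] turn 0.34 [0.5152 0.1925]
4 [-0.064 -0.017] turn 0.46 [0.5127 0.1918]
5 [-0.078 -0.024] turn 0.56 [0.5095 0.1908]
6 [-0.09  -0.032] turn 0.66 [0.506  0.1895]
7 [-0.099 -0.041] turn 0.75 [0.502  0.1879]
8 [-0.107 -0.051] turn 0.83 [0.4977 0.1858]
9 [-0.111 -0.062] turn 0.9 [0.4933 0.1834]
10 [-0.114 -0.073] turn 0.96 [0.4887 0.1804]
11 [-0.113 -0.084] turn 1.01 [0.4842 0.1771]
12 [-0.11  -0.095] turn 1.05 [0.4798 0.1732]
13 [-0.105 -0.106] turn 1.08 [0.4756 0.169 ]
14 [-0.098 -0.115] turn 1.1 [0.4717 0.1644]
15 [-0.089 -0.122] turn 1.11 [0.4681 0.1595]
16 [-0.078 -0.128] turn 1.11 [0.465  0.1544]
17 [-0.066 -0.132] turn 1.1 [0.4624 0.1491]
18 [-0.054 -0.134] turn 1.08 [0.4602 0.1438]
19 [-0.042 -0.133] turn 1.05 [0.4585 0.1384]
20 [-0.031 -0.13 ] turn 1.01 [0.4573 0.1332]
21 [-0.02  -0.125] turn 0.96 [0.4565 0.1282]
22 [-0.011 -0.118] turn 0.9 [0.456  0.1235]
23 [-0.003 -0.109] turn 0.83 [0.4559 0.1192]
24 [ 0.003 -0.098] turn 0.75 [0.456  0.1152]
25 [ 0.008 -0.086] turn 0.66 [0.4564 0.1118]
26 [ 0.01  -0.073] turn 0.56 [0.4567 0.1089]
27 [ 0.01  -0.059] turn 0.46 [0.4572 0.1065]
28 [ 0.009 -0.043] turn 0.34 [0.4575 0.1048]
29 [ 0.006 -0.027] turn 0.21 [0.4577 0.1037]
30 [ 0.002 -0.009] turn 0.07 [0.4578 0.1034]
```

View pics/w8.png

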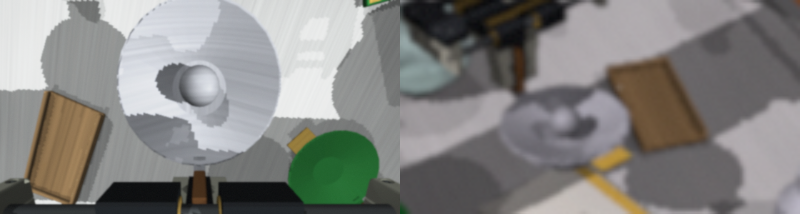

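Lifted about 93 mm, level; the ball is central in both views ((200,86) wrist, (566,122) side). I'll take the turn along an arc about the dish centre.

```bash
python3 - <<'E'
import numpy as np
T=[.1,.25,.4,.55,.7,.8,.9,1]+[1]*8+[1,1,1,1,.95,.9,.8,.7]+[.6,.5,.4,.3,.2,.1]
a0=-73.4; L=.081; G=np.array([.5187,.1933]); u=lambda a:np.array([np.cos(np.radians(a)),np.sin(np.radians(a))])
C0=G+L*u(a0); C1=np.array([.536,.1246]); tot=sum(T);acc=np.zeros(2);c=0
for i,t in enumerate(T):
    c+=t; p=C0+c/tot*(C1-C0)-L*u(a0+4*c); q=((p-G)/.04-acc).round(2); acc+=q
    print(f"{q[0]}, {q[1]}, 0, {t}, 1,",end=' ' if i%8<7 else '\n')
print(tot*4)
E
```

```text
-0.01, -0.0, 0, 0.1, 1, -0.04, -0.01, 0, 0.25, 1, -0.06, -0.02, 0, 0.4, 1, -0.07, -0.02, 0, 0.55, 1, -0.1, -0.03, 0, 0.7, 1, -0.1, -0.04, 0, 0.8, 1, -0.12, -0.05, 0, 0.9, 1, -0.13, -0.07, 0, 1, 1,
-0.11, -0.08, 0, 1, 1, -0.12, -0.08, 0, 1, 1, -0.1, -0.09, 0, 1, 1, -0.1, -0.1, 0, 1, 1, -0.09, -0.1, 0, 1, 1, -0.09, -0.11, 0, 1, 1, -0.07, -0.12, 0, 1, 1, -0.06, -0.11, 0, 1, 1,
-0.06, -0.13, 0, 1, 1, -0.05, -0.12, 0, 1, 1, -0.04, -0.13, 0, 1, 1, -0.02, -0.13, 0, 1, 1, -0.02, -0.12, 0, 0.95, 1, -0.01, -0.12, 0, 0.9, 1, 0.0, -0.11, 0, 0.8, 1, 0.01, -0.09, 0, 0.7, 1,
0.0, -0.08, 0, 0.6, 1, 0.01, -0.06, 0, 0.5, 1, 0.01, -0.05, 0, 0.4, 1, 0.01, -0.04, 0, 0.3, 1, 0.01, -0.03, 0, 0.2, 1, -0.0, -0.01, 0, 0.1, 1, 88.6
```

Emit:
{"method": "carry_out", "body": {
  "commands": [-0.01, 0, 0, 0.1, 1, -0.04, -0.01, 0, 0.25, 1, -0.06, -0.02, 0, 0.4, 1, -0.07, -0.02, 0, 0.55, 1, -0.1, -0.03, 0, 0.7, 1, -0.1, -0.04, 0, 0.8, 1, -0.12, -0.05, 0, 0.9, 1, -0.13, -0.07, 0, 1, 1]
}}

```text
time_s: 14.1
tcp_pos: [0.4932, 0.1836, 0.1546]
eef_rot: [180.0, 0.0, -54.4]
contact_force: [-0.1, -0.3, -2.1]
gripper_width: 0.0095
```

Emit:
{"method": "carry_out", "body": {
  "commands": [-0.11, -0.08, 0, 1, 1, -0.12, -0.08, 0, 1, 1, -0.1, -0.09, 0, 1, 1, -0.1, -0.1, 0, 1, 1, -0.09, -0.1, 0, 1, 1, -0.09, -0.11, 0, 1, 1, -0.07, -0.12, 0, 1, 1, -0.06, -0.11, 0, 1, 1]
}}

```text
time_s: 14.9
tcp_pos: [0.4635, 0.1518, 0.1546]
eef_rot: [180.0, 0.0, -22.3]
contact_force: [0.5, -0.7, -1.6]
gripper_width: 0.0096
```

Emit:
{"method": "carry_out", "body": {
  "commands": [-0.06, -0.13, 0, 1, 1, -0.05, -0.12, 0, 1, 1, -0.04, -0.13, 0, 1, 1, -0.02, -0.13, 0, 1, 1, -0.02, -0.12, 0, 0.95, 1, -0.01, -0.12, 0, 0.9, 1, 0, -0.11, 0, 0.8, 1, 0.01, -0.09, 0, 0.7, 1]
}}

```text
time_s: 15.7
tcp_pos: [0.456, 0.1137, 0.1546]
eef_rot: [180.0, 0.0, 7.0]
contact_force: [0.1, -0.4, -2.5]
gripper_width: 0.0098
```

Emit:
{"method": "carry_out", "body": {
  "commands": [0, -0.08, 0, 0.6, 1, 0.01, -0.06, 0, 0.5, 1, 0.01, -0.05, 0, 0.4, 1, 0.01, -0.04, 0, 0.3, 1, 0.01, -0.03, 0, 0.2, 1, 0, -0.01, 0, 0.1, 1, 0, 0, 0, 0, 1, 0, 0, 0, 0, 1]
}}

```text
time_s: 16.5
tcp_pos: [0.458, 0.1034, 0.1546]
eef_rot: [180.0, -0.0, 15.2]
contact_force: [0.1, 0.4, -2.7]
gripper_width: 0.0097
```

Emit:
{"method": "carry_out", "body": {
  "commands": [0, 0, 0, 0, 1, 0, 0, 0, 0, 1, 0, 0, 0, 0, 1, 0, 0, 0, 0, 1]
}}

```text
time_s: 16.9
tcp_pos: [0.458, 0.1034, 0.1545]
eef_rot: [180.0, 0.0, 15.2]
contact_force: [-0.4, -0.2, -2.5]
gripper_width: 0.0098
```

```bash
python3 ck.py; python3 - <<'E'
from h import *
c=pickle.load(open('last.pkl','rb')); d=cap('side'); e=cap('scene')
save(np.vstack([np.hstack([cv2.resize(c[0][:300],(400,214)),cv2.resize(d[0][130:230,170:310],(400,286))[:214]]),cv2.resize(e[0][130:],(800,414))[:380]]),'w9.png')
E
```

```text
[0.458  0.1034 0.1545] [180.     0.    15.21] [-0.41 -0.18 -2.51] [-0.114  0.133 -0.045] 0.009812579570878718
before (array([[[273.5, 111.5, 118.4]]], dtype=float32), array([[[282.5       , 118.5       ,  32.29999924]]]))
now (array([[[281.5, 112.5, 116.7]]], dtype=float32), array([[[278.5       , 118.5       ,  27.89999962]]]))
```

View pics/w9.png

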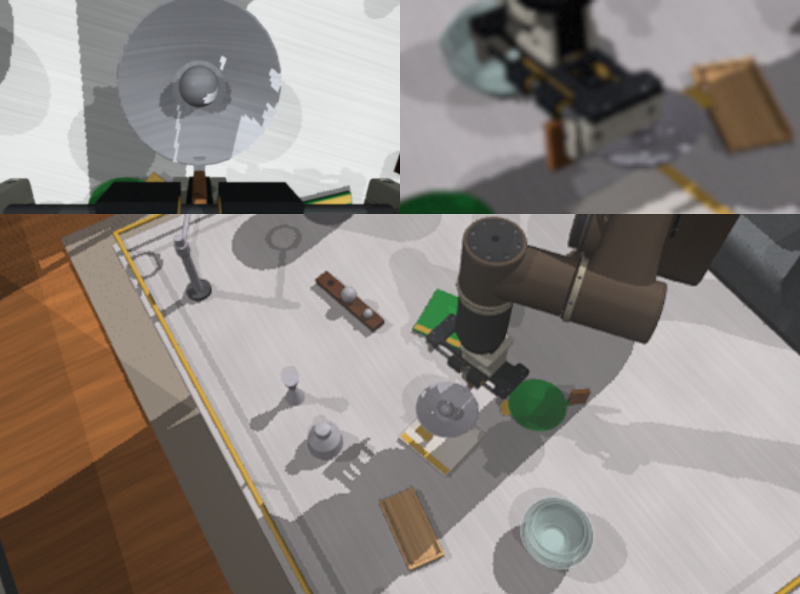

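The ball is central, the dish level and over the coaster with the lip toward the stripe, and the other objects are in place. Handing in.

```bash
python3 -c "
from h import *
print(r.close_job())"
```

```text
the job is handed in; nothing more can be done
None
```

I put the middle-sized ball in the steel dish, gripped the handle at 60 N and lifted the dish about 96 mm. I then turned it 88.6° anticlockwise about its centre and handed the job in at about 17 s. No verdict was reported.

- **Hold:** the tool was steady at yaw 15.2°, against about 15° measured for the coaster's stripe side. The load was about 2.5 N and the grip opening held at 10 mm.
- **Dish and ball:** the wrist camera showed the dish unmoved in the grip and the ball in its middle.
- **Bystanders:** the bowls, shaker lid, jigger, spoon rest and other two balls looked in place in the last scene view. I did not measure their positions again.
- **Small disagreements:** the automatic circle fits for rim and ball scattered by 3 to 8 pixels because of reflections, so I relied on the pictures instead. The coaster was hidden under the dish at the end, so its centre and angle come from the earlier view, and the final alignment was checked only by eye.

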